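Lock the reagent chest with the curved pin

TASK

Lock the reagent chest: take the curved pin (not the straight one, which stays where it lies) by its upright tab and thread its bend through the staple on the chest's lid, tip first, swinging it round along its own curve until the staple stands at the middle of the bend. Leave the pin lying flat on the lid and let go of it.

Things in the scene. Friction and masses are not known exactly. Their poses are not given: they have to be found in the camera images.
- curved_pin: U-shaped steel pin, 8 mm round rod, lying flat on the bench, 110-225 g. Origin: centre of its arc, on the underside; z up. The rod's axis (4 mm up) is a half circle of radius 45 mm: free tip at (0, 45) mm, end of bend at (0, -45), then a straight stem along +x to an upright grip tab centred at (45, -45): 30 mm in x, 12 mm thick in y, from underside to 50 mm high. The U opens to +x.
- bend_mid (a point): Middle of the curved pin's bend, on the rod's axis: (-45, 0, 4) mm in the pin's frame, same axes. When it stands in the staple with the arc's centre on the staple's +x side, the pin's axes are parallel to the chest's. Seen from above the pin turns clockwise about its arc's centre to get there, the tip entering the staple from -y.
- eye (a point): Centre of the opening of the staple, an upright fixed arch of 8 mm rod on the flat lid of the low grey and white chest; 15 mm above the lid, 75 above the bench. Chest's axes, z up. The pin passes along y; legs at x = -18 and 18 mm (28 clear), opening 29 high, top 37 above the lid. Bare lid from x = -30 (front edge, robot's side) to 170, y = -115 to 115: only there can the pin lie flat.
- straight_pin: Bystander: straight pin of the same 8 mm rod with the same grip tab, 154 mm long along its x axis, lying flat on the bench. Origin on its underside, rod from x = -79 mm, tab (30 x 12 mm, 50 high) centred at x = 60 mm.
Things that resemble listed ones, but are neither listed nor needed, are in the scene too. Leave any black or brown look-alike of the curved_pin alone.

How it is judged:
At the end, for the whole second after the job is handed in: The curved pin is through the staple: the middle of its bend within 20 mm (horizontally) of the staple's centre, its y axis within 0.6 rad of the chest's, lying flat on the lid (within 0.1 rad, rod at lid height within 6 mm), at rest and released (horizontal distance between bend_mid and eye below 0.02 m and angle between the y axis of curved_pin and the y axis of eye, either way round below 0.6 rad and z of bend_mid in the frame of eye between -0.017 and -0.005 m and angle between curved_pin's own z axis and vertical below 0.1 rad and linear speed of curved_pin below 0.02 m/s); the robot touches nothing.
It fails at once if the straight pin is moved more than 30 mm (distance of straight_pin from where it was at the start of the episode above 0.03 m).
It also fails if it takes over 40 s, if anything falls off the work surface, if the arm or the gripper's body presses on something with over 40 N, if the wrist force passes 120 N, or if a joint passes its speed limit or range.

ROBOT

A 6-joint arm with a two-finger parallel gripper is mounted at the origin on the work surface. World frame = base frame: x ahead of the robot, y to its left, z up, the work surface at z = 0. Lengths are in m, angles in rad, forces in N, time in s.
With the tool pointing down it reaches from about 0.325 to 0.775 m from the base axis. Payload 5.5 kg.
Tool frame: the origin (TCP) lies midway between the tips of the shut fingers; the grasp point (between the pads) lies 19 mm behind it; z points along the fingers, y is the direction in which the jaws open and shut (so a half turn about z gives the same grasp; the last joint's range is limited). The gripper opens to 85 mm and grips with 20 to 120 N. Pads are 22 mm wide; open, the fingers measure 114 mm over their backs; the gripper's body (76 mm by 85 mm) begins 54 mm behind the grasp point. The pads swing forward as they close: fully open they stand 13 mm farther back than shut.
Start: joints at [-1.29, 0.091, 1.231, -0, 1.82, -0.057], TCP at [0.199, -0.566, 0.231] pointing down, gripper open.
Joint ranges: [-2.87, 2.87], [-0.86, 2.18], [0.17, 2.46], [-1.51, 4.65], [0.06, 2.69], [-2.65, 2.65]. Speed limits (rad/s): [2.57, 2.57, 3.01, 3.14, 3.14, 3.14].

INTERFACE

Orientations are given as a unit quaternion [x, y, z, w].
In Python, from cell import telemetry, get_image, workorder, finder gives the robot as it stands.
- The arm moves only by the tool jog_arm, never from a script. Its argument "motion" is a list of rows, each an object of numbers: "tx", "ty", "tz": the shift along the tool's x, y, z in cm; "rx", "ry", "rz": the turn, a rotation vector about the tool's x, y, z in rad; "fingers": the opening, from 0 (shut) to 1 (fully open). A call has 1 to 5 rows; each row is the pose to reach, as a shift and turn from the pose commanded when the call began, along the tool's axes at that moment; what a row does not reach only later rows make up. A row lasts 1/10 s, in which the tool goes at most 50 mm and 8.59 degrees, less where a joint would pass 70% of its speed; a pose out of reach is approached as far as the arm can. A call with a gripper value outside its range is refused whole. The fingers move at their own pace and stop on an object; "newtons" is the grip in N (left out, the last holds). Time passes only in rows, so rows that repeat a pose let the fingers close. It gives the time, the measured TCP pose, the force and the opening at its end, in the units of the state.
- telemetry.read_state(): the state, without advancing time (a new reading comes with each control period).
- get_image(name): name is "scene" or "top"; returns a dict with "pixels" (480x640x3 uint8, red, green, blue), "depth" (480x640 float32, m along the optical axis (not along the pixel's ray), 0 where there is no reading), "mtx" (3x3 intrinsics, pixels), "xyz" and "orientation" of the camera in the world. Camera axes: x right, y down, z forward; pixel columns grow to the right and rows downward; lengths in m; the calibration is good to about 2 mm. A picture is of the moment at which its call begins.
- workorder.job_done(): hands the job in, once; it reports no verdict.
Trained networks look in a picture, given as the dict that the camera call returned (one of the last four; its "shot" number tells which), for a name from the list of things; names that differ only in an ending like _2 or _b are one class to them, and where a whole thing is asked for, a point or a joint stands for the part that bears it (a point fixed in the world has none). Each returns a list of dicts, best first, with "p" (0 to 1); they miss things now and then, are a little off and sometimes report something else, mostly with a low value. They report only what shows in the picture. A call takes as long as a camera call. They do not tell look-alikes from the thing itself.
- finder.spot_in(picture, thing): "uv" ([column, row] in pixels, amid what is visible of it).
- finder.mark_of(picture, thing): "uv" ([column, row] in pixels: a listed point, or the origin of a listed thing).
The state is a dict: "t": time; "joint_positions": joint angles; "dq": joint speeds; "joint_efforts": joint torques, N m; "tool_pos": TCP position; "eef_rot": TCP orientation; "contact_force": force on the tool from outside, world axes, zero at the start; "moment": the same for the moment, N m; "opening": finger opening in m.
Only numpy, scipy, OpenCV 4.12 (cv2) and the standard library are available. Lean on these libraries where they do the work, as an engineer would, in place of code of your own. Each camera call takes 0.05 s, during which the arm holds its last target.

## Working session

There is one attempt and no reset: what is moved stays moved. The work goes in short steps, Python scripts to look and compute and a tool call to move; the robot and the scene stay as the last step left them, time stands still between calls to the robot, and variables do not carry over. Pictures are saved under pics/ and viewed, and the job is handed in when it is done.

Besides the shell and the picture viewer there is one more tool, called after ">>>" as name(argument=value, ...), one argument or row to a line, values as JSON. jog_arm: Moves the arm, as the interface text tells. Its arguments: {"type":"object","properties":{"motion":{"type":"array","items":{"type":"object","properties":{"tx":{"type":"number"},"ty":{"type":"number"},"tz":{"type":"number"},"rx":{"type":"number"},"ry":{"type":"number"},"rz":{"type":"number"},"fingers":{"type":"number"}}}},"newtons":{"type":"number"}},"required":["motion"]}

```bash
ls; mkdir -p pics
cat > h.py <<'E'
import numpy as np,cv2
from scipy.spatial.transform import Rotation as R
from cell import telemetry,get_image,workorder,finder
def w(im,uv,z=None):
    K=np.array(im['mtx']);Rm=R.from_quat(im['orientation']).as_matrix();o=np.array(im['xyz'])
    d=Rm@np.linalg.inv(K)@np.array([uv[0],uv[1],1.])
    if z is None:
        D=im['depth'][int(round(uv[1])),int(round(uv[0]))]; return o+d*D
    return o+d*(z-o[2])/d[2]
def px(im,p):
    K=np.array(im['mtx']);Rm=R.from_quat(im['orientation']).as_matrix()
    q=K@(Rm.T@(np.array(p)-np.array(im['xyz'])));return q[:2]/q[2]
def save(im,n): cv2.imwrite('pics/'+n+'.png',im['pixels'][:,:,::-1])
E
python3 - <<'E'
from h import *
for c in ['top','scene']:
    im=get_image(c);save(im,c+'0');np.savez(c+'0.npz',**{k:im[k] for k in ['pixels','depth','mtx','xyz','orientation']})
    print(c,im['xyz'],im['orientation'],im['mtx'])
    for n in ['curved_pin','bend_mid','eye','straight_pin']:
        for r in finder.mark_of(im,n): print(n,r,w(im,r['uv'],0.004 if n!='eye' else .075).round(4))
print(telemetry.read_state())
E
```

```text
pics
top [ 0.36665486 -0.09338263  0.80652697] [-0.69675007  0.71249419 -0.05947264  0.05791696] [[449.83609308   0.         313.81439479]
 [  0.         449.83609308 240.69432297]
 [  0.           0.           1.        ]]
bend_mid {'uv': [362.8, 251.1], 'p': 0.94} [ 0.4803 -0.1845  0.004 ]
bend_mid {'uv': [349.7, 164.7], 'p': 0.86} [ 0.6432 -0.1667  0.004 ]
bend_mid {'uv': [304.8, 354.5], 'p': 0.79} [ 0.3014 -0.0766  0.004 ]
eye {'uv': [171.4, 237.0], 'p': 0.77} [0.5008 0.1386 0.075 ]
straight_pin {'uv': [449.5, 249.1], 'p': 0.61} [ 0.4804 -0.341   0.004 ]
scene [ 0.92821725 -0.78031617  0.96495847] [ 0.89629935  0.25586838 -0.10297467 -0.34723919] [[614.11285548   0.         322.14834989]
 [  0.         614.11285548 248.84423863]
 [  0.           0.           1.        ]]
curved_pin {'uv': [363.5, 310.7], 'p': 0.84} [ 0.6109 -0.1339  0.004 ]
curved_pin {'uv': [295.6, 286.1], 'p': 0.74} [ 0.4647 -0.1522  0.004 ]
curved_pin {'uv': [267.5, 240.2], 'p': 0.7} [ 0.3428 -0.0784  0.004 ]
bend_mid {'uv': [296.0, 301.1], 'p': 0.96} [ 0.4864 -0.1833  0.004 ]
bend_mid {'uv': [254.0, 232.7], '
[... 245 characters left out ...]
0.5, 'joint_positions': array([-1.28970446e+00,  9.11443852e-02,  1.23075510e+00, -8.57504569e-06,
        1.81980706e+00, -5.66994837e-02]), 'dq': array([-1.00496171e-03,  4.42877369e-05,  1.24730924e-03,  1.06885711e-03,
       -6.51967339e-04, -1.19590652e-03]), 'joint_efforts': array([-6.50084094e-04, -4.57911944e+01, -4.17655313e+01, -1.66232785e-04,
        1.10739653e-03, -2.00281153e-05]), 'tool_pos': array([ 0.19883785, -0.56609294,  0.23121749]), 'eef_rot': array([ 9.85771174e-01,  1.68092801e-01, -1.05046347e-05, -5.61199781e-05]), 'contact_force': array([0.77801228, 0.02696208, 0.67213076]), 'moment': array([ 0.03050401,  0.00727507, -0.02960733]), 'opening': 0.08512300161491793}
```

View pics/top0.png

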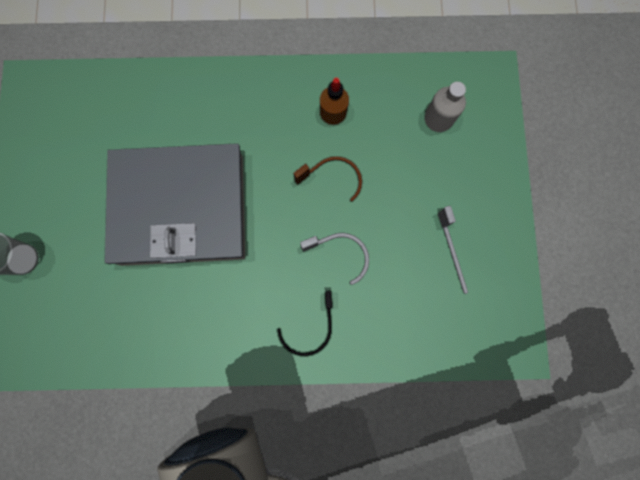

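View pics/scene0.png

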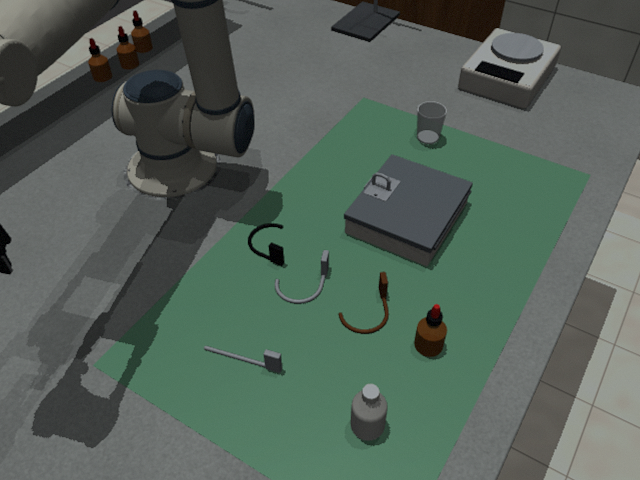

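The top view shows the steel pin with its tab at about (310,243), bend near (365,255) and tip at (352,283). The black and brown pins are look-alikes. The staple is at (172,238) on the chest's lid and the straight pin runs from (446,215) to (465,292). Next I'll fit poses.

```bash
cat > fit.py <<'E'
from h import *
from scipy.optimize import least_squares
from scipy.ndimage import map_coordinates
def L(c): 
    d=np.load(c+'0.npz');return {k:d[k] for k in d.files}
t=L('top');s=L('scene')
# chest lid: depth points in top at z~0.06
Rm=R.from_quat(t['orientation']).as_matrix()
vv,uu=np.mgrid[0:480,0:640]
K=t['mtx'];ray=np.stack([(uu-K[0,2])/K[0,0],(vv-K[1,2])/K[1,1],np.ones_like(uu)],-1)@Rm.T
P=t['xyz']+ray*t['depth'][...,None]
m=(abs(P[...,2]-.06)<.012)&(uu>90)&(uu<255)&(vv>130)&(vv<280)
print('lid z',np.median(P[m][:,2]))
r=cv2.minAreaRect(P[m][:,:2].astype(np.float32));print(r);print(cv2.boxPoints(r))
ms=(P[...,2]>.075)&(uu>140)&(uu<200)&(vv>215)&(vv<265)
print('staple pts',ms.sum(),P[ms].min(0),P[ms].max(0),P[ms].mean(0))
# pin fit by rod pixels in both pictures
def samp(im,p): 
    return px(im,p)
def seg(im,box):
    a=im['pixels'].astype(int);u0,u1,v0,v1=box
    # steel: grey (low green excess), bright
    g=a[...,1]-(a[...,0]+a[...,2])/2
    mk=(g<18)&(a.sum(-1)>230);o=np.zeros(mk.shape,np.uint8);o[v0:v1,u0:u1]=mk[v0:v1,u0:u1];return o
mt=seg(t,(296,380,225,291));msn=seg(s,(270,335,245,308))
for n,im,mk in(('t',t,mt),('s',s,msn)):
    b=im['pixels'][:,:,::-1].copy();b[mk>0]=(0,0,255);print(mk.sum())
    c=b[215:300,290:385] if n=='t' else b[240:315,260:345]
    cv2.imwrite(f'pics/seg_{n}.png',cv2.resize(c,None,fx=6,fy=6,interpolation=0))
th=np.linspace(np.pi/2,3*np.pi/2,40)
rod=np.c_[45*np.cos(th),45*np.sin(th),np.full(40,4.)]
st=np.c_[np.linspace(0,30,12),np.full(12,-45.),np.full(12,4.)]
gx,gy,gz=np.meshgrid(np.linspace(30,60,7),[-51,-45,-39],np.linspace(0,50,9));tab=np.c_[gx.ravel(),gy.ravel(),gz.ravel()]
def off(a): 
    return a
M=[]
for dr in(-3,0,3): M.append(np.c_[(45+dr)*np.cos(th),(45+dr)*np.sin(th),np.full(40,4.)])
for dy in(-3,0,3): M.append(st+[0,dy,0])
M.append(tab);M=np.vstack(M)/1000
def pix(im,q,z0=0):
    x,y,a=q[:3];p=R.from_euler('z',a).apply(M)+[x,y,z0]
    c=((R.from_quat(im['orientation']).as_matrix().T@(p-im['xyz']).T).T);k=c@im['mtx'].T;return k[:,:2]/k[:,2:]
def res(q,which='ts'):
    o=[]
    for n,im,mk in(('t',t,mt),('s',s,msn)):
        if n not in which: continue
        dt=cv2.distanceTransform((mk==0).astype(np.uint8),cv2.DIST_L2,5)
        uv=pix(im,q);o.append(np.minimum(map_coordinates(dt,[uv[:,1],uv[:,0]],order=1,mode='nearest'),15))
        ys,xs=np.nonzero(mk);d=np.min(np.hypot(uv[:,0][:,None]-xs,uv[:,1][:,None]-ys),0);o.append(np.maximum(d-1,0)*.7)
    return np.concatenate(o)
for wh in('ts','t','s'):
    best=min((least_squares(res,[.465,-.145,a],args=(wh,),loss='soft_l1',diff_step=1e-3,x_scale=[.01,.01,.1]) for a in(1.4,1.8,2.2,2.6)),key=lambda r:r.cost)
    print(wh,best.x.round(4),best.cost,np.abs(best.fun).mean())
    if wh=='ts':
        for n,im in(('t',t),('s',s)):
            b=cv2.resize(im['pixels'][:,:,::-1],None,fx=6,fy=6)
            for u,v in pix(im,best.x): cv2.circle(b,(int(u*6+3),int(v*6+3)),2,(0,0,255),-1)
            c=b[215*6:300*6,290*6:385*6] if n=='t' else b[240*6:315*6,260*6:345*6]
            cv2.imwrite(f'pics/fit_{n}.png',c)
E
python3 fit.py
python3 -c "
import cv2,numpy as np
a=[cv2.imread('pics/%s.png'%n) for n in('fit_t','fit_s')]
h=420;cv2.imwrite('pics/fit.png',np.hstack([cv2.resize(x,(390,350)) for x in a]))"
```

```text
lid z 0.060192358758479614
((0.5664107799530029, 0.14383426308631897), (0.20657435059547424, 0.23151683807373047), 1.6825551986694336)
[[0.45976925 0.25651005]
 [0.46656704 0.02509305]
 [0.6730523  0.03115848]
 [0.6662545  0.26257548]]
staple pts 166 [ 0.36665486 -0.09338263  0.07546376] [0.51676796 0.14525555 0.80652697] [0.47868958 0.11359968 0.17327998]
580
325
ts [ 0.4655 -0.1443  1.921 ] 537.8682908961516 0.4802505022414107
t [ 0.4665 -0.1458  1.8888] 37.43557398355629 0.09143689932453672
s [ 0.4649 -0.1387  2.0361] 359.96772704218955 0.7505525696363394
```

View pics/fit.png

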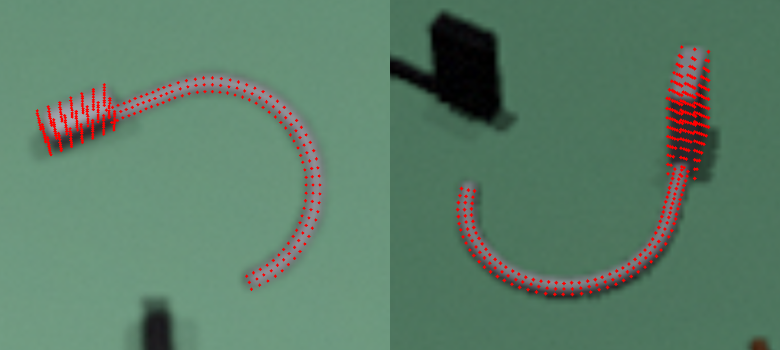

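```bash
cat >> fit.py <<'E'
print('----')
ms=(P[...,2]>.085)&(P[...,2]<.11)&(uu>140)&(uu<200)&(vv>215)&(vv<265)
r=cv2.minAreaRect(P[ms][:,:2].astype(np.float32));print(ms.sum(),r,P[ms].mean(0))
m=(abs(P[...,2]-.06)<.005)&(uu>90)&(uu<255)&(vv>130)&(vv<280)
print(cv2.minAreaRect(P[m][:,:2].astype(np.float32)))
# staple overlay at candidates
c,sn=np.cos(.029),np.sin(.029)
tt=np.linspace(0,np.pi,30)
prof=[(-18,z) for z in np.linspace(0,15,8)]+[(-18*np.cos(a),15+18*np.sin(a)) for a in tt]+[(18,z) for z in np.linspace(15,0,8)]
out=[]
for e in((.499,.1395),(.4975,.138)):
  for n,im in(('t',t),('s',s)):
    b=cv2.resize(im['pixels'][:,:,::-1],None,fx=10,fy=10)
    for X,Z in prof:
        u,v=px(im,[e[0]+c*X/1000,e[1]+sn*X/1000,.06+Z/1000]);cv2.circle(b,(int(u*10+5),int(v*10+5)),2,(0,0,255),-1)
    u,v=px(im,[e[0],e[1],.07]);u,v=int(u*10),int(v*10);out.append(b[v-200:v+200,u-200:u+200])
cv2.imwrite('pics/stap.png',cv2.resize(np.vstack([np.hstack(out[:2]),np.hstack(out[2:])]),(600,600)))
E
python3 fit.py | sed -n '/----/,$p'
```

```text
----
129 ((0.49467170238494873, 0.141039177775383), (0.041705019772052765, 0.008226769976317883), 1.8930683135986328) [0.49360025 0.14061374 0.09301573]
((0.5643531680107117, 0.14364032447338104), (0.2024073600769043, 0.23127706348896027), 1.5050914287567139)
```

View pics/stap.png

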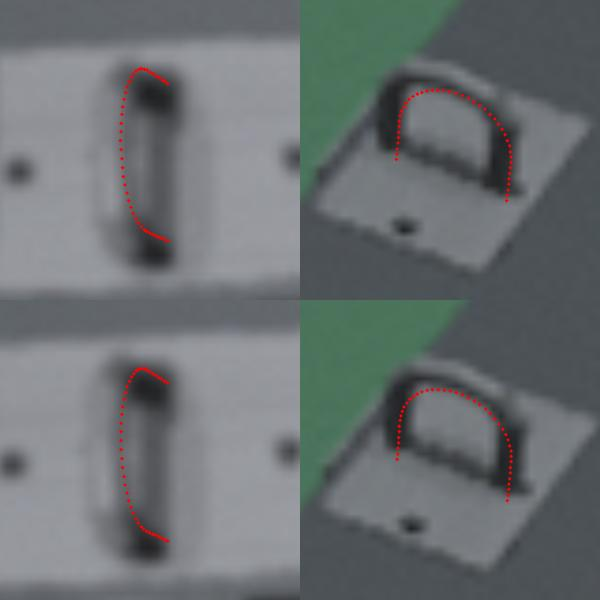

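```bash
sed -i 's/((.499,.1395),(.4975,.138))/((.4945,.141),(.4955,.140))/; s/(-18,z) for z in np.linspace(0,15,8)/(-18,z) for z in np.linspace(0,24,8)/; s/15+18\*np.sin(a)/23+10*np.sin(a)/; s/np.linspace(15,0,8)/np.linspace(24,0,8)/' fit.py; python3 fit.py >/dev/null
```

```text
(no output)
```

View pics/stap.png

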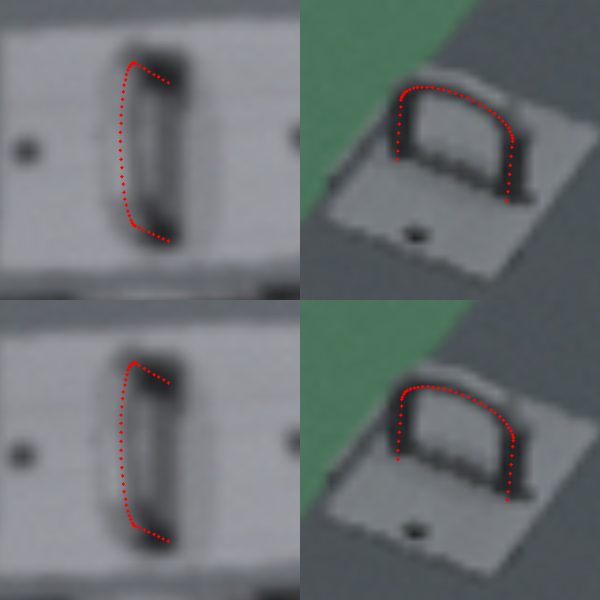

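```bash
cat > plan.py <<'E'
from h import *
def rows(targets,cur=None,pr=True):
    """targets: list of (x,y,z,yawY) world, tool down; prints cumulative rows"""
    s=telemetry.read_state()
    p0=np.array(s['tool_pos']);R0=R.from_quat(s['eef_rot'])
    for x,y,z,a in targets:
        # tool y at yaw a, z down, x = y cross z
        ty=np.array([np.cos(a),np.sin(a),0]);tz=np.array([0,0,-1.]);tx=np.cross(ty,tz)
        Rt=R.from_matrix(np.c_[tx,ty,tz])
        d=R0.inv().apply(np.array([x,y,z])-p0)*100;rv=(R0.inv()*Rt).as_rotvec()
        print('t',d.round(2),'r',rv.round(3))
def tab(c,yaw,z):  # arc centre, pin yaw -> tool target
    q=np.array(c)+R.from_euler('z',yaw).as_matrix()[:2,:2]@[.045,-.045]
    return (*q,z,yaw-np.pi/2)
EYE=np.array([.4948,.1412]);CY=.029
C=EYE+.045*np.array([np.cos(CY),np.sin(CY)])
E
python3 -c "
from plan import *
g=tab([.4655,-.1443],1.92,.12);print(g)
rows([g])"
```

```text
(np.float64(0.4923873120140492), np.float64(-0.08661921938236998), 0.12, 0.34920367320510337)
t [ 43.59 -35.51  11.13] r [-0.    -0.    -1.582]
```

>>> jog_arm(
  motion=[
    {"tx":3.8,"ty":-3.1,"rz":-0.14},
    {"tx":7.6,"ty":-6.2,"rz":-0.28},
    {"tx":11.4,"ty":-9.3,"rz":-0.42},
    {"tx":15.2,"ty":-12.4,"rz":-0.56},
    {"tx":19,"ty":-15.5,"rz":-0.7},
  ],
)

```text
$.motion[0]: bad value
```

```bash
python3 -c "
from plan import *
s=telemetry.read_state();print(s['t'],s['tool_pos'],s['joint_positions'])
rows([tab([.4655,-.1443],1.92,.12)])"
```

```text
0.5 [ 0.19883785 -0.56609294  0.23121749] [-1.28970446e+00  9.11443852e-02  1.23075510e+00 -8.57504569e-06
  1.81980706e+00 -5.66994837e-02]
t [ 43.59 -35.51  11.13] r [-0.    -0.    -1.582]
```

Perhaps every row needs all of its fields.

>>> jog_arm(
  motion=[
    {"tx":3.8,"ty":-3.1,"tz":0,"rx":0,"ry":0,"rz":-0.14,"fingers":1},
    {"tx":7.6,"ty":-6.2,"tz":0,"rx":0,"ry":0,"rz":-0.28,"fingers":1},
    {"tx":11.4,"ty":-9.3,"tz":0,"rx":0,"ry":0,"rz":-0.42,"fingers":1},
    {"tx":15.2,"ty":-12.4,"tz":0,"rx":0,"ry":0,"rz":-0.56,"fingers":1},
    {"tx":19,"ty":-15.5,"tz":0,"rx":0,"ry":0,"rz":-0.7,"fingers":1},
  ],
)

```text
t: 1.0
tool_pos: [0.3273, -0.3552, 0.2314]
eef_rot: [0.867, 0.498, 0.0, 0.0]
contact_force: [0.3, 0.3, -1.2]
opening: 0.0854
```

```bash
python3 -c "
from plan import *
s=telemetry.read_state();print(s['t'],s['tool_pos'],s['joint_positions'])
rows([tab([.4655,-.1443],1.92,.12)])"
```

```text
1.0 [ 0.32733155 -0.35519086  0.23143654] [-8.96735445e-01 -2.24377037e-01  1.53209106e+00  1.35838173e-04
  1.83318399e+00 -3.69009090e-01]
t [31.52  0.73 11.14] r [ 0.001  0.    -0.877]
```

>>> jog_arm(
  motion=[
    {"tx":4.8,"ty":0.1,"tz":0,"rx":0,"ry":0,"rz":-0.14,"fingers":1},
    {"tx":9.6,"ty":0.2,"tz":0,"rx":0,"ry":0,"rz":-0.28,"fingers":1},
    {"tx":14.4,"ty":0.3,"tz":0,"rx":0,"ry":0,"rz":-0.42,"fingers":1},
    {"tx":19.2,"ty":0.4,"tz":0,"rx":0,"ry":0,"rz":-0.56,"fingers":1},
    {"tx":24,"ty":0.5,"tz":0,"rx":0,"ry":0,"rz":-0.7,"fingers":1},
  ],
)

```text
t: 1.5
tool_pos: [0.4537, -0.1509, 0.2316]
eef_rot: [0.644, 0.765, 0.0, 0.001]
contact_force: [0.7, -1.0, 0.2]
opening: 0.0856
```

```bash
python3 -c "
from plan import *
s=telemetry.read_state();print(s['t'],s['tool_pos'],s['joint_positions'])
rows([tab([.4655,-.1443],1.92,.12)])"
```

```text
1.5 [ 0.45365708 -0.15088719  0.23163694] [-3.92256029e-01 -2.37964498e-01  1.54326854e+00 -1.77087558e-05
  1.83524481e+00 -5.64915342e-01]
t [ 5.67  4.91 11.16] r [ 0.001  0.001 -0.177]
```

>>> jog_arm(
  motion=[
    {"tx":2.8,"ty":2.4,"tz":3,"rx":0,"ry":0,"rz":-0.1,"fingers":0.8},
    {"tx":5.6,"ty":4.9,"tz":6,"rx":0,"ry":0,"rz":-0.177,"fingers":0.6},
    {"tx":5.67,"ty":4.91,"tz":10,"rx":0,"ry":0,"rz":-0.177,"fingers":0.6},
    {"tx":5.67,"ty":4.91,"tz":13,"rx":0,"ry":0,"rz":-0.177,"fingers":0.6},
    {"tx":5.67,"ty":4.91,"tz":13,"rx":0,"ry":0,"rz":-0.177,"fingers":0.6},
  ],
)

```text
t: 2.0
tool_pos: [0.4893, -0.0875, 0.0961]
eef_rot: [0.575, 0.818, -0.002, -0.004]
contact_force: [-0.7, 0.2, 0.3]
opening: 0.0511
```

```bash
python3 -c "
from plan import *
s=telemetry.read_state();print(s['t'],s['tool_pos'],s['joint_positions'])
rows([tab([.4655,-.1443],1.92,.016)])
t=get_image('scene');save(t,'a1');c=t['pixels'][150:400,150:450,::-1];cv2.imwrite('pics/a1c.png',cv2.resize(c,None,fx=2.4,fy=2.4))"
```

```text
2.0 [ 0.48928197 -0.08752026  0.09605477] [-2.45427769e-01 -1.64280677e-01  1.71923981e+00 -4.72994376e-05
  1.59586083e+00 -5.90364712e-01]
t [-0.06  0.38  8.  ] r [-0.008 -0.005 -0.004]
```

View pics/a1c.png

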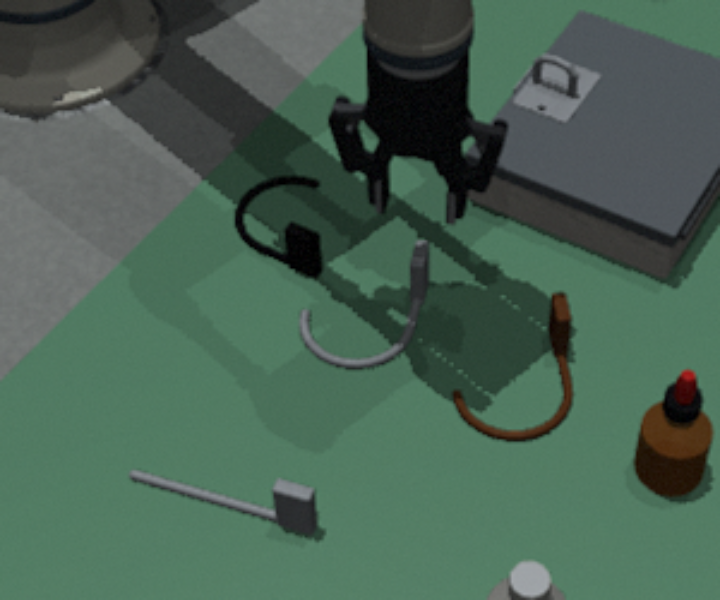

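```bash
python3 -c "
from plan import *
s=telemetry.read_state();print(s['t'],s['tool_pos'],s['joint_positions'])
rows([tab([.4655,-.1443],1.92,.016)])"
```

```text
2.05 [ 0.49067173 -0.0881654   0.09940487] [-2.46024605e-01 -1.66031536e-01  1.71479979e+00 -2.17061170e-05
  1.59737347e+00 -5.90361328e-01]
t [0.07 0.25 8.34] r [-0.004 -0.003 -0.005]
```

>>> jog_arm(
  motion=[
    {"tx":0,"ty":0,"tz":3,"rx":0,"ry":0,"rz":0,"fingers":0.6},
    {"tx":0,"ty":0,"tz":6,"rx":0,"ry":0,"rz":0,"fingers":0.6},
    {"tx":0,"ty":0,"tz":8.5,"rx":0,"ry":0,"rz":0,"fingers":0.6},
    {"tx":0,"ty":0,"tz":8.5,"rx":0,"ry":0,"rz":0,"fingers":0.6},
    {"tx":0,"ty":0,"tz":8.5,"rx":0,"ry":0,"rz":0,"fingers":0.6},
  ],
)

```text
t: 2.55
tool_pos: [0.4931, -0.0892, 0.0187]
eef_rot: [0.576, 0.818, 0.0, 0.001]
contact_force: [0.0, 0.3, 0.9]
opening: 0.0511
```

```bash
python3 -c "
from plan import *
s=telemetry.read_state();print(s['t'],s['tool_pos'],s['contact_force'])
rows([tab([.4655,-.1443],1.92,.016)])"
```

```text
2.55 [ 0.49311403 -0.08923168  0.01873377] [0.03272576 0.29947451 0.94967641]
t [0.27 0.02 0.27] r [ 0.002  0.001 -0.006]
```

>>> jog_arm(
  motion=[
    {"tx":0.25,"ty":0,"tz":0.2,"rx":0,"ry":0,"rz":0,"fingers":0.5},
    {"tx":0.25,"ty":0,"tz":0.2,"rx":0,"ry":0,"rz":0,"fingers":0},
    {"tx":0.25,"ty":0,"tz":0.2,"rx":0,"ry":0,"rz":0,"fingers":0},
    {"tx":0.25,"ty":0,"tz":0.2,"rx":0,"ry":0,"rz":0,"fingers":0},
    {"tx":0.25,"ty":0,"tz":0.2,"rx":0,"ry":0,"rz":0,"fingers":0},
  ],
  newtons=80,
)

```text
t: 3.05
tool_pos: [0.4919, -0.0864, 0.0157]
eef_rot: [0.576, 0.818, 0.0, 0.001]
contact_force: [-0.4, 0.1, 6.1]
opening: 0.0111
```

>>> jog_arm(
  motion=[
    {"tx":0,"ty":0,"tz":0,"rx":0,"ry":0,"rz":0,"fingers":0},
    {"tx":0,"ty":0,"tz":0,"rx":0,"ry":0,"rz":0,"fingers":0},
    {"tx":0,"ty":0,"tz":0,"rx":0,"ry":0,"rz":0,"fingers":0},
  ],
)

```text
t: 3.35
tool_pos: [0.492, -0.0865, 0.0157]
eef_rot: [0.576, 0.818, 0.0, 0.001]
contact_force: [-1.1, 1.2, 6.0]
opening: 0.0108
```

>>> jog_arm(
  motion=[
    {"tx":0,"ty":0,"tz":-2.5,"rx":0,"ry":0,"rz":0,"fingers":0},
    {"tx":0,"ty":0,"tz":-6,"rx":0,"ry":0,"rz":0,"fingers":0},
    {"tx":0,"ty":0,"tz":-10,"rx":0,"ry":0,"rz":0,"fingers":0},
    {"tx":0,"ty":0,"tz":-13,"rx":0,"ry":0,"rz":0,"fingers":0},
    {"tx":0,"ty":0,"tz":-13,"rx":0,"ry":0,"rz":0,"fingers":0},
  ],
)

```text
t: 3.85
tool_pos: [0.4932, -0.0868, 0.1497]
eef_rot: [0.576, 0.818, 0.002, 0.004]
contact_force: [0.4, -0.1, -1.5]
opening: 0.0113
```

```bash
cat > look.py <<'E'
import sys
from plan import *
def overlay(name,zt=.0157,fit=None):
    s0=telemetry.read_state();out=[]
    for c in('top','scene'):
        im=get_image(c);s=telemetry.read_state()
        p=np.array(s['tool_pos']);Rt=R.from_quat(s['eef_rot'])
        # pin frame from tool: nominal down
        y=Rt.apply([0,1,0]);z=-Rt.apply([0,0,1]);x=np.cross(y,z)
        th=np.linspace(np.pi/2,3*np.pi/2,40)
        M=np.r_[np.c_[45*np.cos(th),45*np.sin(th),np.full(40,4.)],np.c_[np.linspace(0,30,12),np.full(12,-45.),np.full(12,4.)],np.array([[a,b,h] for a in(30,60) for b in(-51,-39) for h in(0,50)])]/1000-[.045,-.045,zt]
        b=cv2.resize(im['pixels'][:,:,::-1],None,fx=4,fy=4,interpolation=cv2.INTER_CUBIC)
        ctr=px(im,p-.03*y)*4
        for m in M:
            u,v=px(im,p+m[0]*x+m[1]*y+m[2]*z)*4;cv2.circle(b,(int(u+2),int(v+2)),2,(0,0,255),-1)
        cx,cy=int(ctr[0]),int(ctr[1]);cx=min(max(cx,200),640*4-200);cy=min(max(cy,300),480*4-300)
        out.append(b[cy-300:cy+300,cx-200:cx+200])
    cv2.imwrite('pics/'+name+'.png',np.hstack(out))
    print(s['t'],np.round(s['tool_pos'],4),np.round(s['joint_positions'],2),np.round(s['contact_force'],1))
E
python3 -c "
from look import *
overlay('l1')
rows([tab(C,CY+np.pi/2+.45,.15)])"
```

```text
3.95 [ 0.4912 -0.0863  0.1442] [-0.24 -0.18  1.65  0.    1.67 -0.59] [ 0.5  0.7 -3. ]
t [24.97 16.14 -0.58] r [ 0.     0.    -0.135]
```

View pics/l1.png

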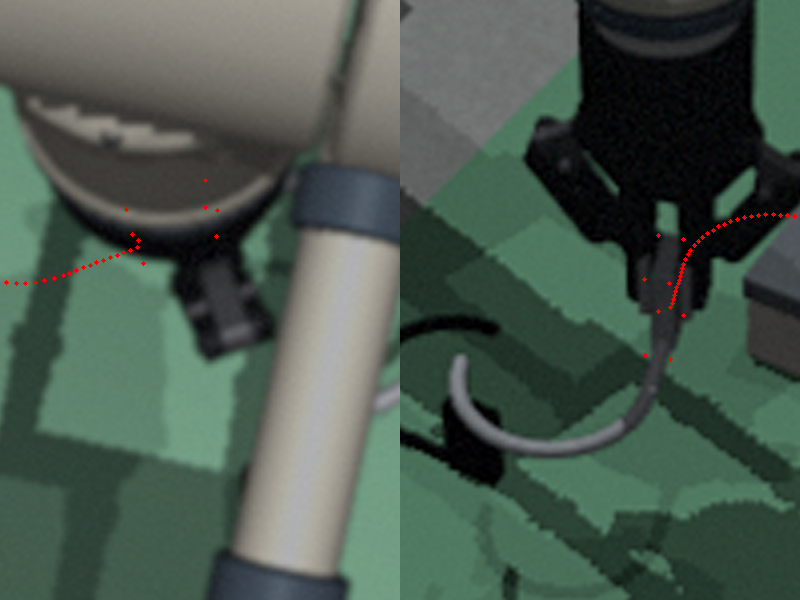

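```bash
sed -i 's/y=Rt.apply(\[0,1,0\])/y=-Rt.apply([0,1,0])/; s/p-.03\*y/p+.03*y/' look.py
python3 -c "
from look import *
overlay('l2')
rows([tab(C,CY+np.pi/2+.45,.15)])"
```

```text
4.05 [ 0.4903 -0.0861  0.1421] [-0.24 -0.18  1.65  0.    1.67 -0.59] [ 0.6 -0.6 -2.1]
t [24.91 16.22 -0.79] r [-0.003 -0.002 -0.135]
```

View pics/l2.png

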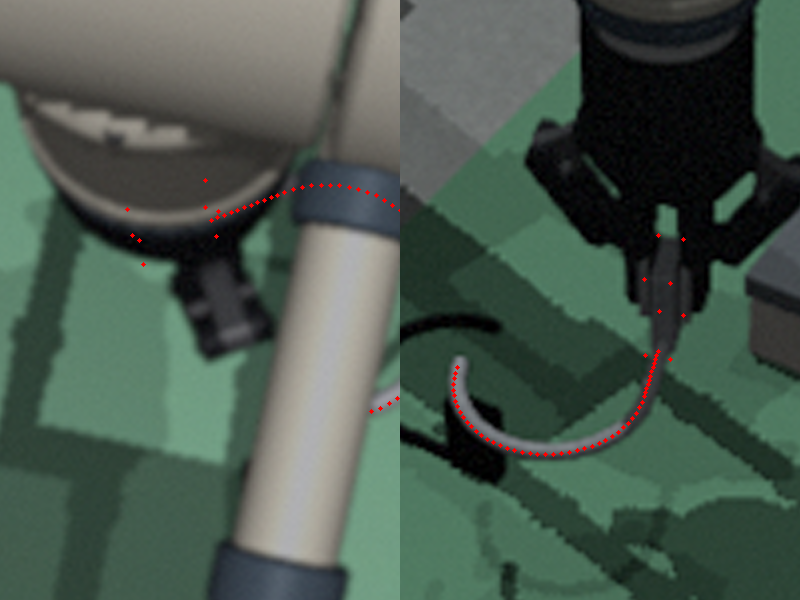

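>>> jog_arm(
  motion=[
    {"tx":3,"ty":2,"tz":-0.5,"rx":0,"ry":0,"rz":-0.03,"fingers":0},
    {"tx":7,"ty":4.5,"tz":-0.8,"rx":0,"ry":0,"rz":-0.06,"fingers":0},
    {"tx":11,"ty":7.1,"tz":-0.8,"rx":0,"ry":0,"rz":-0.08,"fingers":0},
    {"tx":15,"ty":9.7,"tz":-0.8,"rx":0,"ry":0,"rz":-0.1,"fingers":0},
    {"tx":19,"ty":12.3,"tz":-0.8,"rx":0,"ry":0,"rz":-0.135,"fingers":0},
  ],
)

```text
t: 4.55
tool_pos: [0.5421, 0.1357, 0.1498]
eef_rot: [0.519, 0.855, -0.001, -0.001]
contact_force: [-0.2, -1.3, -1.8]
opening: 0.0111
```

```bash
python3 -c "
from look import *
rows([tab(C,CY+np.pi/2+.45,.15)]);print(telemetry.read_state()['tool_pos'])"
```

```text
t [ 5.21  4.61 -0.03] r [-0.003 -0.001  0.001]
[0.54209693 0.13571396 0.149834  ]
```

>>> jog_arm(
  motion=[
    {"tx":2,"ty":1.8,"tz":0,"rx":0,"ry":0,"rz":0,"fingers":0},
    {"tx":4,"ty":3.6,"tz":0,"rx":0,"ry":0,"rz":0,"fingers":0},
    {"tx":5.2,"ty":4.6,"tz":0,"rx":0,"ry":0,"rz":0,"fingers":0},
    {"tx":5.2,"ty":4.6,"tz":0,"rx":0,"ry":0,"rz":0,"fingers":0},
    {"tx":5.2,"ty":4.6,"tz":0,"rx":0,"ry":0,"rz":0,"fingers":0},
  ],
)

```text
t: 5.05
tool_pos: [0.5593, 0.2007, 0.1511]
eef_rot: [0.519, 0.855, -0.001, -0.001]
contact_force: [-0.9, -0.4, -1.7]
opening: 0.011
```

```bash
python3 -c "
from look import *
overlay('l3')
rows([tab(C,CY+np.pi/2+.45,.15),tab(C,CY+np.pi/2+.45,.084)]);print(telemetry.read_state()['tool_pos'])"
```

```text
5.15 [0.5596 0.2002 0.1519] [ 0.29  0.08  1.39 -0.    1.68 -0.19] [-0.3 -0.1 -2.1]
t [0.29 0.09 0.19] r [-0.001  0.    -0.001]
t [0.3  0.09 6.79] r [-0.001  0.    -0.001]
[0.55955516 0.20017741 0.15189643]
```

View pics/l3.png

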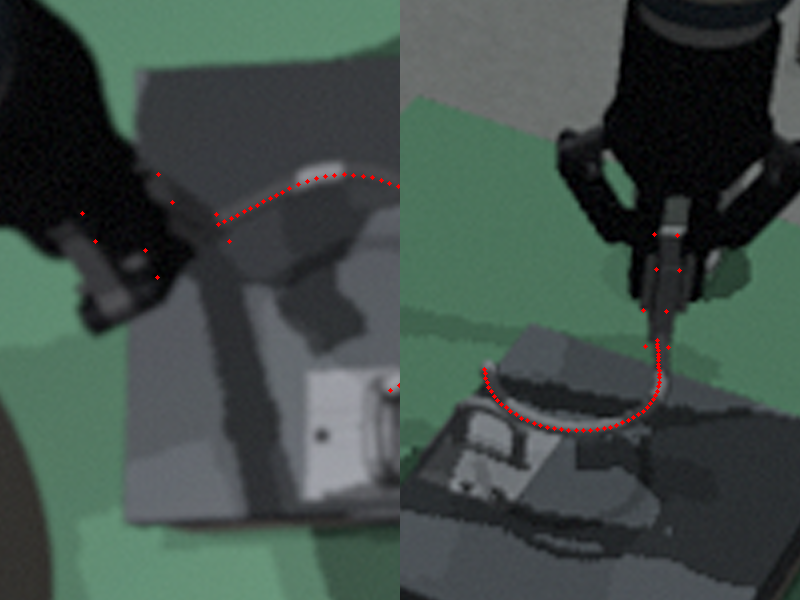

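>>> jog_arm(
  motion=[
    {"tx":0.2,"ty":0.1,"tz":2,"rx":0,"ry":0,"rz":0,"fingers":0},
    {"tx":0.3,"ty":0.1,"tz":4,"rx":0,"ry":0,"rz":0,"fingers":0},
    {"tx":0.3,"ty":0.1,"tz":6,"rx":0,"ry":0,"rz":0,"fingers":0},
    {"tx":0.3,"ty":0.1,"tz":6.6,"rx":0,"ry":0,"rz":0,"fingers":0},
    {"tx":0.3,"ty":0.1,"tz":6.7,"rx":0,"ry":0,"rz":0,"fingers":0},
  ],
)

```text
t: 5.65
tool_pos: [0.5587, 0.2035, 0.0845]
eef_rot: [0.52, 0.854, -0.001, -0.001]
contact_force: [0.2, -0.2, -1.8]
opening: 0.011
```

```bash
python3 -c "
from look import *
overlay('l4')
im=get_image('scene');cv2.imwrite('pics/l4s.png',cv2.resize(im['pixels'][140:260,320:480,::-1],None,fx=5,fy=5,interpolation=cv2.INTER_CUBIC))
im=get_image('top');cv2.imwrite('pics/l4t.png',cv2.resize(im['pixels'][150:270,100:260,::-1],None,fx=5,fy=5,interpolation=cv2.INTER_CUBIC))
for k in range(6): rows([tab(C,CY+np.pi/2+.45-.12*k,.084)]);
print(telemetry.read_state()['tool_pos'])"
```

```text
5.75 [0.5597 0.2041 0.0863] [ 0.29  0.1   1.48 -0.    1.56 -0.19] [-0.3 -0.4 -1.5]
t [-0.07 -0.15  0.29] r [ 0.002  0.    -0.   ]
t [-0.64  0.36  0.3 ] r [0.002 0.    0.12 ]
t [-1.27  0.79  0.3 ] r [0.002 0.    0.24 ]
t [-1.94  1.15  0.3 ] r [0.002 0.    0.36 ]
t [-2.66  1.42  0.3 ] r [ 0.002 -0.     0.48 ]
t [-3.4   1.61  0.3 ] r [ 0.002 -0.     0.6  ]
[0.55997354 0.20448222 0.08694151]
```

View pics/l4s.png

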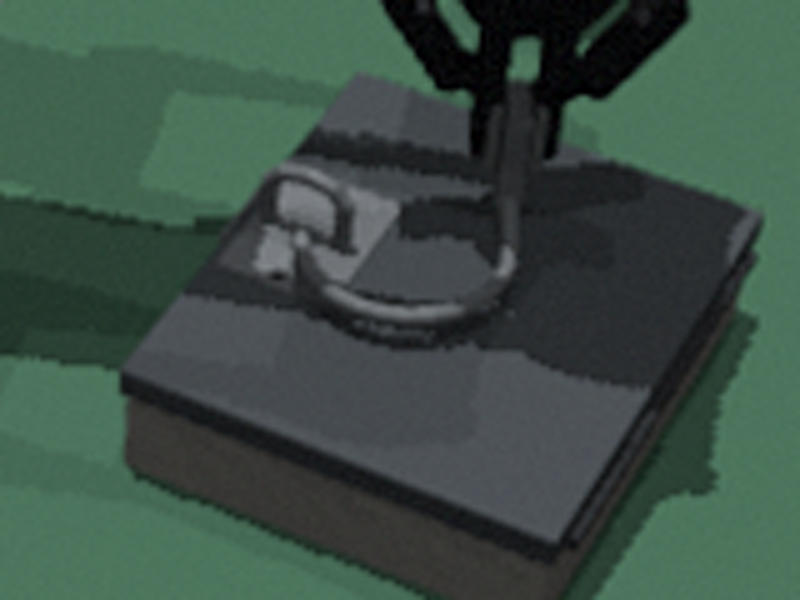

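View pics/l4t.png

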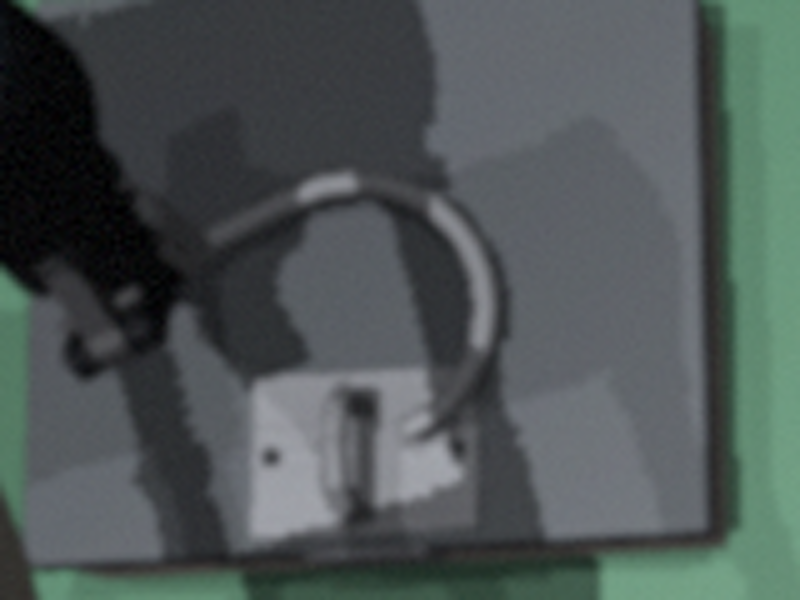

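View pics/l4.png

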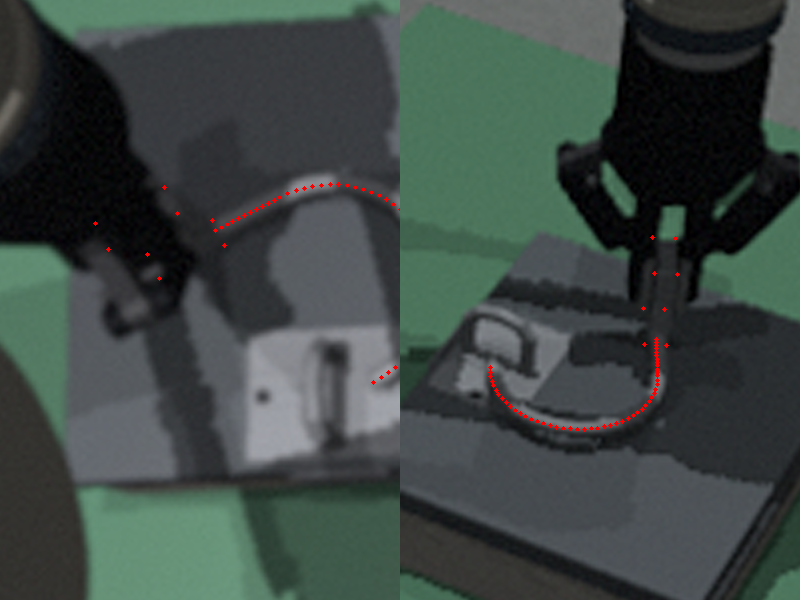

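>>> jog_arm(
  motion=[
    {"tx":-0.6,"ty":0.3,"tz":0.1,"rx":0,"ry":0,"rz":0.12,"fingers":0},
    {"tx":-1.25,"ty":0.75,"tz":0.2,"rx":0,"ry":0,"rz":0.24,"fingers":0},
    {"tx":-1.95,"ty":1.1,"tz":0.2,"rx":0,"ry":0,"rz":0.36,"fingers":0},
    {"tx":-2.65,"ty":1.4,"tz":0.2,"rx":0,"ry":0,"rz":0.48,"fingers":0},
    {"tx":-2.65,"ty":1.4,"tz":0.2,"rx":0,"ry":0,"rz":0.48,"fingers":0},
  ],
)

```text
t: 6.35
tool_pos: [0.5849, 0.187, 0.0845]
eef_rot: [0.708, 0.706, 0.001, 0.001]
contact_force: [0.2, 0.8, -1.4]
opening: 0.0114
```

```bash
python3 -c "
from look import *
im=get_image('scene');a=cv2.resize(im['pixels'][140:260,320:450,::-1],None,fx=3,fy=3,interpolation=cv2.INTER_CUBIC)
im=get_image('top');b=cv2.resize(im['pixels'][150:270,110:240,::-1],None,fx=3,fy=3,interpolation=cv2.INTER_CUBIC)
cv2.imwrite('pics/l5.png',np.hstack([a,b]))
for k in range(4,10): rows([tab(C,CY+np.pi/2+.45-.12*k,.084)]);
s=telemetry.read_state();print(s['t'],s['tool_pos'],s['contact_force'])"
```

```text
t [-0.01  0.07  0.01] r [ 0.001 -0.     0.003]
t [-0.59  0.57  0.01] r [ 0.001 -0.001  0.123]
t [-1.22  1.01  0.01] r [ 0.001 -0.001  0.243]
t [-1.89  1.36  0.01] r [ 0.001 -0.001  0.363]
t [-2.6   1.63  0.01] r [ 0.001 -0.001  0.483]
t [-3.35  1.82  0.01] r [ 0.001 -0.001  0.603]
6.45 [0.58412267 0.18759585 0.08408464] [ 0.14682301  0.24582178 -0.86735208]
```

View pics/l5.png

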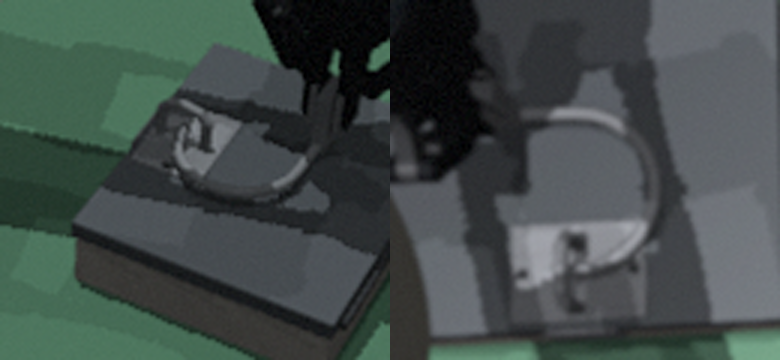

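>>> jog_arm(
  motion=[
    {"tx":-0.6,"ty":0.55,"tz":0,"rx":0,"ry":0,"rz":0.12,"fingers":0},
    {"tx":-1.2,"ty":1.0,"tz":0,"rx":0,"ry":0,"rz":0.24,"fingers":0},
    {"tx":-1.9,"ty":1.35,"tz":0,"rx":0,"ry":0,"rz":0.36,"fingers":0},
    {"tx":-2.6,"ty":1.6,"tz":0,"rx":0,"ry":0,"rz":0.48,"fingers":0},
    {"tx":-2.6,"ty":1.6,"tz":0,"rx":0,"ry":0,"rz":0.48,"fingers":0},
  ],
)

```text
t: 6.95
tool_pos: [0.6, 0.1611, 0.0837]
eef_rot: [0.855, 0.519, 0.0, 0.0]
contact_force: [-0.4, -0.0, -1.4]
opening: 0.011
```

```bash
python3 -c "
from look import *
im=get_image('scene');a=cv2.resize(im['pixels'][140:260,320:450,::-1],None,fx=3,fy=3,interpolation=cv2.INTER_CUBIC)
im=get_image('top');b=cv2.resize(im['pixels'][150:270,110:240,::-1],None,fx=3,fy=3,interpolation=cv2.INTER_CUBIC)
cv2.imwrite('pics/l6.png',np.hstack([a,b]))
for k in range(8,13): rows([tab(C,CY+np.pi/2+.45-.12*k,.084)]);
s=telemetry.read_state();print(s['t'],s['tool_pos'],s['contact_force'])"
```

```text
t [ 0.02  0.08 -0.04] r [ 0.    -0.     0.005]
t [-0.56  0.59 -0.04] r [ 0.    -0.     0.125]
t [-1.19  1.02 -0.04] r [-0.    -0.     0.245]
t [-1.86  1.37 -0.04] r [-0.    -0.     0.365]
t [-2.58  1.64 -0.04] r [-0.    -0.     0.485]
7.05 [0.59969652 0.16181762 0.0835786 ] [ 0.04504209  1.21728006 -2.16405499]
```

View pics/l6.png

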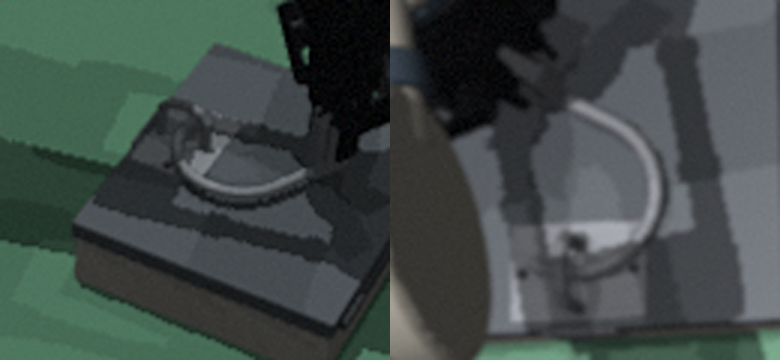

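The rod now runs through the arch, midway between the legs at top-view crop (575,268), and the forces are low. I'll keep swinging.

>>> jog_arm(
  motion=[
    {"tx":-0.55,"ty":0.6,"tz":0,"rx":0,"ry":0,"rz":0.125,"fingers":0},
    {"tx":-1.2,"ty":1.0,"tz":0,"rx":0,"ry":0,"rz":0.245,"fingers":0},
    {"tx":-1.85,"ty":1.35,"tz":0,"rx":0,"ry":0,"rz":0.365,"fingers":0},
    {"tx":-2.6,"ty":1.65,"tz":0,"rx":0,"ry":0,"rz":0.485,"fingers":0},
    {"tx":-2.6,"ty":1.65,"tz":0,"rx":0,"ry":0,"rz":0.485,"fingers":0},
  ],
)

```text
t: 7.55
tool_pos: [0.6023, 0.1305, 0.0835]
eef_rot: [0.954, 0.299, 0.0, 0.0]
contact_force: [0.4, 0.6, -2.2]
opening: 0.0111
```

```bash
python3 -c "
from look import *
for k in (12,13,14,15,16,16.8): rows([tab(C,CY+np.pi/2+.45-.12*k,.084)]);
s=telemetry.read_state();print(s['t'],s['tool_pos'],s['contact_force'])"
```

```text
t [ 0.06 -0.06 -0.05] r [ 0.    -0.    -0.003]
t [-0.51  0.45 -0.05] r [ 0.    -0.     0.117]
t [-1.13  0.88 -0.05] r [ 0.    -0.     0.237]
t [-1.81  1.24 -0.05] r [ 0.    -0.     0.357]
t [-2.52  1.52 -0.05] r [ 0.    -0.     0.477]
t [-3.11  1.67 -0.05] r [ 0.    -0.     0.573]
7.55 [0.60227698 0.13052267 0.08346064] [ 0.44486701  0.57018485 -2.24378763]
```

>>> jog_arm(
  motion=[
    {"tx":-0.5,"ty":0.45,"tz":0,"rx":0,"ry":0,"rz":0.115,"fingers":0},
    {"tx":-1.15,"ty":0.9,"tz":0,"rx":0,"ry":0,"rz":0.235,"fingers":0},
    {"tx":-1.8,"ty":1.25,"tz":0,"rx":0,"ry":0,"rz":0.355,"fingers":0},
    {"tx":-2.5,"ty":1.5,"tz":0,"rx":0,"ry":0,"rz":0.475,"fingers":0},
    {"tx":-3.1,"ty":1.65,"tz":0,"rx":0,"ry":0,"rz":0.575,"fingers":0},
  ],
)

```text
t: 8.05
tool_pos: [0.5861, 0.1, 0.0834]
eef_rot: [1.0, 0.016, 0.0, -0.0]
contact_force: [0.5, -0.6, -2.1]
opening: 0.0108
```

```bash
python3 -c "
from look import *
im=get_image('scene');a=cv2.resize(im['pixels'][140:260,320:450,::-1],None,fx=3,fy=3,interpolation=cv2.INTER_CUBIC)
im=get_image('top');b=cv2.resize(im['pixels'][150:270,110:240,::-1],None,fx=3,fy=3,interpolation=cv2.INTER_CUBIC)
cv2.imwrite('pics/l7.png',np.hstack([a,b]))
rows([tab(C,CY,.084),tab(C,CY,.0765)])
s=telemetry.read_state();print(s['t'],s['tool_pos'],s['contact_force'])"
```

```text
t [ 0.    0.1  -0.05] r [-0.    -0.     0.005]
t [0.  0.1 0.7] r [-0.    -0.     0.005]
8.15 [0.58599445 0.09983562 0.08347499] [ 0.40573458  0.06642249 -2.23148994]
```

View pics/l7.png

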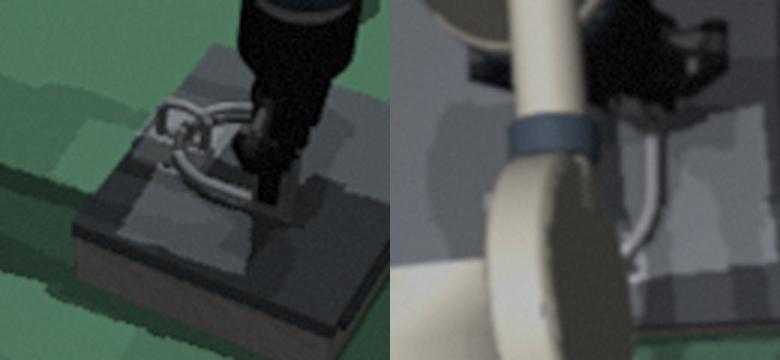

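>>> jog_arm(
  motion=[
    {"tx":0,"ty":0.1,"tz":0.2,"rx":0,"ry":0,"rz":0,"fingers":0},
    {"tx":0,"ty":0.1,"tz":0.4,"rx":0,"ry":0,"rz":0,"fingers":0},
    {"tx":0,"ty":0.1,"tz":0.6,"rx":0,"ry":0,"rz":0,"fingers":0},
    {"tx":0,"ty":0.1,"tz":0.7,"rx":0,"ry":0,"rz":0,"fingers":0},
    {"tx":0,"ty":0.1,"tz":0.7,"rx":0,"ry":0,"rz":0,"fingers":0},
  ],
)

```text
t: 8.65
tool_pos: [0.5863, 0.0987, 0.0761]
eef_rot: [1.0, 0.015, -0.0, -0.0]
contact_force: [-0.2, -1.1, -1.0]
opening: 0.0112
```

>>> jog_arm(
  motion=[
    {"tx":0,"ty":0,"tz":0.05,"rx":0,"ry":0,"rz":0,"fingers":0},
    {"tx":0,"ty":0,"tz":0.05,"rx":0,"ry":0,"rz":0,"fingers":0.15},
    {"tx":0,"ty":0,"tz":0.05,"rx":0,"ry":0,"rz":0,"fingers":0.3},
    {"tx":0,"ty":0,"tz":0.05,"rx":0,"ry":0,"rz":0,"fingers":0.4},
    {"tx":0,"ty":0,"tz":0.05,"rx":0,"ry":0,"rz":0,"fingers":0.45},
  ],
)

```text
t: 9.15
tool_pos: [0.5865, 0.0985, 0.076]
eef_rot: [1.0, 0.015, 0.0, 0.0]
contact_force: [-0.1, 0.3, -0.1]
opening: 0.0385
```

>>> jog_arm(
  motion=[
    {"tx":0,"ty":0,"tz":0,"rx":0,"ry":0,"rz":0,"fingers":0.5},
    {"tx":0,"ty":0,"tz":-1,"rx":0,"ry":0,"rz":0,"fingers":0.5},
    {"tx":0,"ty":0,"tz":-4,"rx":0,"ry":0,"rz":0,"fingers":0.5},
    {"tx":0,"ty":0,"tz":-8,"rx":0,"ry":0,"rz":0,"fingers":0.5},
    {"tx":0,"ty":0,"tz":-12,"rx":0,"ry":0,"rz":0,"fingers":0.5},
  ],
)

```text
t: 9.65
tool_pos: [0.586, 0.0985, 0.1975]
eef_rot: [1.0, 0.015, -0.0, 0.0]
contact_force: [0.9, 0.4, 0.8]
opening: 0.0428
```

>>> jog_arm(
  motion=[
    {"tx":2,"ty":4,"tz":0,"rx":0,"ry":0,"rz":0,"fingers":0.5},
    {"tx":2,"ty":9,"tz":-1,"rx":0,"ry":0,"rz":0,"fingers":0.5},
    {"tx":2,"ty":14,"tz":-2,"rx":0,"ry":0,"rz":0,"fingers":0.5},
    {"tx":2,"ty":18,"tz":-2,"rx":0,"ry":0,"rz":0,"fingers":0.5},
    {"tx":2,"ty":22,"tz":-2,"rx":0,"ry":0,"rz":0,"fingers":0.5},
  ],
)

```text
t: 10.15
tool_pos: [0.6129, -0.1228, 0.2175]
eef_rot: [1.0, 0.015, 0.001, 0.0]
contact_force: [1.7, 0.0, -0.7]
opening: 0.0427
```

```bash
python3 -c "
from look import *
o=[]
for c,(u0,v0) in(('scene',(320,140)),('top',(110,150))):
    im=get_image(c)
    for n in('eye','bend_mid','curved_pin'):
        for r in finder.mark_of(im,n):print(c,n,r,w(im,r['uv'],.075 if n=='eye' else .064).round(4))
    b=cv2.resize(im['pixels'][v0:v0+120,u0:u0+130,::-1],None,fx=3,fy=3,interpolation=cv2.INTER_CUBIC);o.append(b)
cv2.imwrite('pics/l8.png',np.hstack(o))
print(telemetry.read_state())"
```

```text
scene bend_mid {'uv': [366.9, 330.8], 'p': 0.82} [ 0.6575 -0.2097  0.064 ]
scene bend_mid {'uv': [253.0, 232.1], 'p': 0.71} [ 0.3409 -0.1192  0.064 ]
scene curved_pin {'uv': [268.5, 241.3], 'p': 0.86} [ 0.3829 -0.1236  0.064 ]
scene curved_pin {'uv': [362.2, 307.7], 'p': 0.74} [ 0.6253 -0.1696  0.064 ]
scene curved_pin {'uv': [397.3, 192.5], 'p': 0.7} [0.5366 0.1416 0.064 ]
top eye {'uv': [170.1, 238.4], 'p': 0.96} [0.4985 0.1406 0.075 ]
top bend_mid {'uv': [169.2, 243.1], 'p': 0.8} [0.4925 0.1454 0.064 ]
top bend_mid {'uv': [352.8, 166.8], 'p': 0.62} [ 0.6186 -0.1664  0.064 ]
{'t': 10.55, 'joint_positions': array([-2.46927902e-01,  1.54961779e-01,  1.18836969e+00,  2.88312288e-04,
        1.79791806e+00,  1.29237357e+00]), 'dq': array([ 1.99040054e-03,  6.69688346e-04,  3.06048800e-03, -1.56323624e-03,
       -2.38143079e-03, -8.58915028e-05]), 'joint_efforts': array([-4.79575563e-01, -4.86274981e+01, -4.18920708e+01, -2.55630322e-02,
       -1.58217579e-03,  4.82322299e-03]), 'tool_pos': array([ 0.61300942, -0.11936031,  0.2161778 ]), 'eef_rot': array([ 9.99875475e-01,  1.57792555e-02,  2.02148073e-04, -9.10818671e-05]), 'contact_force': array([-0.45554039,  1.30599755, -0.92912346]), 'moment': array([ 0.03064026, -0.02156931, -0.06492392]), 'opening': 0.04238963240390343}
```

View pics/l8.png

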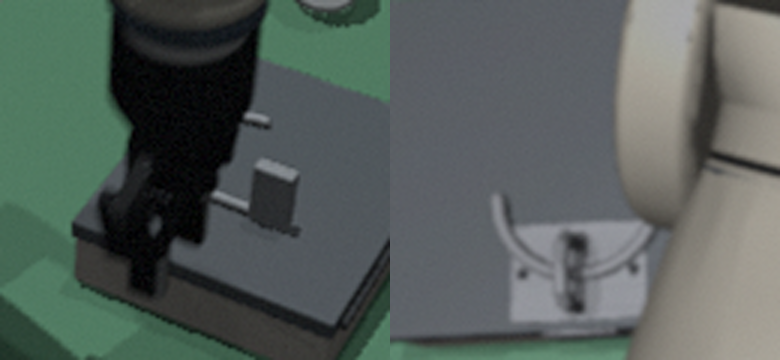

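>>> jog_arm(
  motion=[
    {"tx":0,"ty":4,"tz":0,"rx":0,"ry":0,"rz":0,"fingers":0.5},
    {"tx":0,"ty":8,"tz":0,"rx":0,"ry":0,"rz":0,"fingers":0.5},
    {"tx":0,"ty":12,"tz":-1,"rx":0,"ry":0,"rz":0,"fingers":0.5},
    {"tx":0,"ty":15,"tz":-2,"rx":0,"ry":0,"rz":0,"fingers":0.5},
    {"tx":0,"ty":15,"tz":-2,"rx":0,"ry":0,"rz":0,"fingers":0.5},
  ],
)

```text
t: 11.05
tool_pos: [0.6174, -0.2735, 0.2369]
eef_rot: [1.0, 0.013, 0.001, 0.001]
contact_force: [0.6, -0.6, -0.6]
opening: 0.0433
```

```bash
python3 -c "
from look import *
o=[]
th=np.linspace(np.pi/2,3*np.pi/2,30)
M=np.r_[np.c_[45*np.cos(th),45*np.sin(th),np.full(30,4.)],np.array([[a,b,h] for a in(30,60) for b in(-51,-39) for h in(0,50)])]/1000
for c,(u0,v0) in(('scene',(320,140)),('top',(110,150))):
    im=get_image(c)
    for n in('eye','bend_mid','straight_pin'):
        for r in finder.mark_of(im,n):print(c,n,r,w(im,r['uv'],.075 if n=='eye' else .064 if n=='bend_mid' else .004).round(4))
    b=cv2.resize(im['pixels'][v0:v0+120,u0:u0+130,::-1],None,fx=3,fy=3,interpolation=cv2.INTER_CUBIC);o.append(b.copy())
    for m in M:
        p=R.from_euler('z',CY).apply(m)+[*C,.06];u,v=(px(im,p)-[u0,v0])*3+1;cv2.circle(b,(int(u),int(v)),1,(0,0,255),-1)
    o.append(b)
cv2.imwrite('pics/l9.png',np.vstack([np.hstack(o[:2]),np.hstack(o[2:])])[:600*2]);
cv2.imwrite('pics/l9.png',cv2.resize(cv2.imread('pics/l9.png'),(650,600)))
s=telemetry.read_state();print(s['t'],abs(s['dq']).max(),s['contact_force'])"
```

```text
scene eye {'uv': [380.5, 182.2], 'p': 0.86} [0.495  0.1408 0.075 ]
scene eye {'uv': [241.4, 358.0], 'p': 0.55} [ 0.5076 -0.3768  0.075 ]
scene bend_mid {'uv': [367.4, 332.8], 'p': 0.67} [ 0.6604 -0.2129  0.064 ]
scene bend_mid {'uv': [253.9, 232.1], 'p': 0.61} [ 0.3425 -0.1182  0.064 ]
scene bend_mid {'uv': [381.9, 186.3], 'p': 0.57} [0.4987 0.1418 0.064 ]
scene straight_pin {'uv': [242.5, 359.5], 'p': 0.95} [ 0.4776 -0.3461  0.004 ]
top eye {'uv': [168.7, 238.3], 'p': 0.86} [0.4987 0.1429 0.075 ]
top bend_mid {'uv': [352.5, 164.1], 'p': 0.92} [ 0.6235 -0.1661  0.064 ]
top bend_mid {'uv': [171.0, 241.4], 'p': 0.82} [0.4953 0.1425 0.064 ]
11.45 0.008089910496243686 [ 0.09855515  0.18377436 -0.39496712]
```

View pics/l9.png

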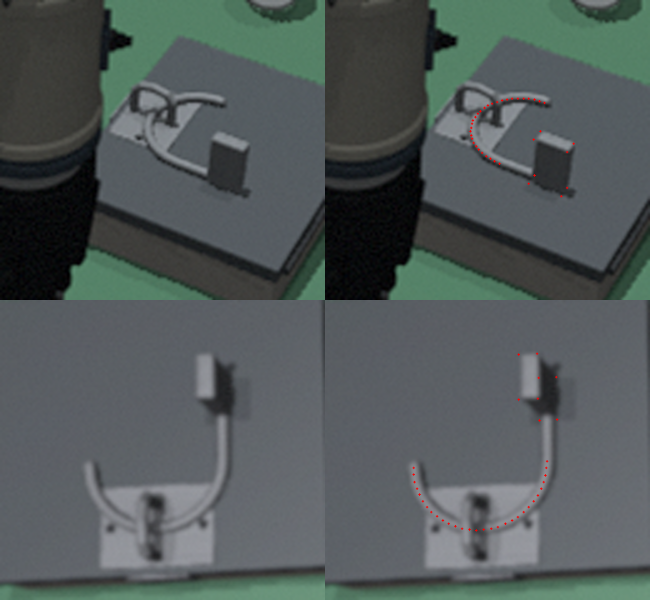

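The pin lies flat through the staple. The model drawn at the target pose matches it in both views, the straight pin is in place and the arm is clear.

```bash
python3 -c "
from cell import workorder
print(workorder.job_done())"
```

```text
the job is handed in; nothing more can be done
None
```

I took the curved pin by its tab and swung it tip first through the staple about its own arc centre. I then lowered it flat onto the lid, released it and backed the arm away. The job was handed in at about t = 11.5 s of the 40 s allowed; the hand-in gives no verdict.

**Pin position:** In the last pictures the pin model drawn at the target pose overlies the real pin in both views, to within a few millimetres. The finder put the middle of the bend at (0.495, 0.1425) from the top camera and (0.499, 0.142) from the scene camera. My staple centre was (0.495, 0.141), so that is within about 5 mm.

**Forces and bystander:** The contact readings at the end of each move stayed at about 6 N or below. The finder placed the straight pin within about 9 mm of where it first saw it, which is within its own scatter, and the arm never came near it.

**Disagreements:** The finder's staple position differed from the one I got from depth by 3–7 mm, and I used the depth one. The finder also reported the black and brown look-alikes as the curved pin; I left both alone. My first move call was refused because the rows left out some fields.

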